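# Slide a fresh bowl on its bat into the drying rack

## Task

The small clay bowl on the loose square plywood bat is unfired and fragile: push the bat along the table with your fingertips, through the narrow opening between the front posts of the drying rack's empty middle bay, until it is fully home against the rail at the back of the bay. Never lift or tip the bat and never touch the bowl, which must stay in the middle of its bat. Leave the two filled bays and everything else on the table undisturbed.

Things in the scene. Friction and masses are not known exactly. Their poses are not given: they have to be found in the camera images.
- bat: loose plywood bat (carrying board) to be pushed, 124 mm square, 15 mm thick, corners rounded to 12 mm, plain vertical edges, about 0.3 kg (0.2 to 0.42), lying flat on the table with only the clay bowl on it. Origin: centre of its underside, on the table. x and y axes run square to its edges, z up. It slides with ordinary wood-on-table friction and stops where it is left.
- bowl: small grey clay bowl, 84 mm across the rim, 48 mm across the foot, 36 mm high, about 0.16 kg, loose, standing in the middle of the bat (its rim is 51 mm above the table and 20 mm inside the bat's edges). Origin: centre of its underside. It rides on the bat by friction alone. Not to be touched.
- rack: fixed low wooden drying rack: three bays in a row, no floor, open at the top and front. x axis points into the bays (open front to back rail), y along the row, z up. Origin: on the table, same as bay_home. 470 mm long (y), x = -68 to +82 mm. Posts 20 mm square at y = +-75, +-225 mm, front and back, 44 mm high plus a 9 mm dowel on top; side and back rails 20 mm thick, 24 mm high.
- bay_home (a point): point on the table in the empty middle bay where the centre of the bat's underside lies when the bat touches the back rail; axes as the rack's. The bay is 130 mm wide all along (inner faces of posts and side rails at y = -65 and +65 mm); the back rail's face is at x = +62 mm. The bat slides on the table itself.
- bay_mouth (a point): point on the table midway between the two front posts of the middle bay, in the plane of their front faces, 68 mm before bay_home; axes as the rack's. A bat that is home lies 6 mm inside this plane.
- bat_vase: bystander in the rack's bay at y = -150 mm: a bat of the same size with a clay vase on it as one piece, 108 mm high, 76 mm across. Origin: centre of the bat's underside.
- bat_mug: bystander in the rack's bay at y = +150 mm: a bat of the same size with a clay mug on it as one piece, 88 mm high, 72 mm across plus a handle. Origin: centre of the bat's underside.
- rolling_pin: bystander: wooden rolling pin lying along its x axis, 58 mm thick, 456 mm long with handles. Origin: below its middle, on the table.
- stamp: bystander: white plastic stamp with a knob, 34 mm across, 38 mm high. Origin: centre of its underside.
- wood_tool: bystander: flat wooden modelling tool along its x axis, about 160 mm long, 16 mm wide, 6 mm thick. Origin: under its middle.
- slip_jar: bystander: grey jar with white cap, 72 mm across, 95 mm high. Origin: centre of its underside.
- water_cup: bystander: white cup, 76 mm across, 85 mm high. Origin: centre of its underside.
- glaze_brush: bystander: flat glaze brush, about 0.2 m long, lying along its x axis. Origin: under its middle.
Not all that is in view belongs to the job. Of the things like the bat, leave any that is blue; of the rest the smaller one is meant.

How it is judged (in metres and radians):
On the way:
1. the bat's leading edge has passed between the front posts of the middle bay, flat on the table (x of bat in the frame of bay_mouth above -0.045 m and y of bat in the frame of bay_mouth between -0.008 and 0.008 m and height (world z) of bat below 0.005 m), for 0.1 s.
At the end, for the whole second after the job is handed in: The bat lies flat and at rest in the middle bay, its centre within 6 mm of home along and across the bay and square to the rack within 0.06 rad; the bowl stands upright and still on it, within 15 mm of the bat's middle (x of bat in the frame of bay_home between -0.006 and 0.006 m and y of bat in the frame of bay_home between -0.006 and 0.006 m and (angle between the x axis of bat and the x axis of rack, either way round below 0.06 rad or angle between the x axis of bat and the y axis of rack, either way round below 0.06 rad) and height (world z) of bat below 0.004 m and angle between bat's own z axis and vertical below 0.05 rad and linear speed of each of bat, bowl below 0.01 m/s and horizontal distance between bowl and bat below 0.015 m and z of bowl in the frame of bat below 0.018 m and angle between bowl's own z axis and vertical below 0.08 rad); the robot touches nothing.
It fails at once if the bat is pushed with the arm or the gripper body instead of the fingers (contact force between the arm and bat above 2 N).
It fails at once if the bat is lifted more than 6 mm or tipped more than 0.1 rad (height (world z) of bat above 0.006 m or angle between bat's own z axis and vertical above 0.1 rad).
It fails at once if the fingers or the arm touch the bowl (contact force between any of the fingers, the arm and bowl above 0.2 N).
It fails at once if the bowl slides more than 15 mm from the middle of its bat, or tips (horizontal distance between bowl and bat above 0.015 m or angle between bowl's own z axis and vertical above 0.2 rad).
It fails at once if a filled bat in the rack moves more than 10 mm, or another thing on the table more than 20 mm (distance of any of bat_vase, bat_mug from where it was at the start of the episode above 0.01 m or distance of any of rolling_pin, stamp, wood_tool, slip_jar, water_cup, glaze_brush from where it was at the start of the episode above 0.02 m).
It also fails if it takes over 72 s, if anything falls off the work surface, if the arm or the gripper's body presses on something with over 40 N, if the wrist force passes 120 N, or if a joint passes its speed limit or range.

## Robot

A 6-joint arm with a two-finger parallel gripper is mounted at the origin on the work surface. World frame = base frame: x ahead of the robot, y to its left, z up, the work surface at z = 0. Lengths are in m, angles in degrees, forces in N, time in s.
With the tool pointing down it reaches from about 0.425 to 0.95 m from the base axis. Payload 3.5 kg.
Tool frame: the origin (TCP) lies between the finger pads; the fingertips stand 22 mm ahead of it and the grasp point (between the pads) lies 3 mm ahead of it; x points along the fingers, y is the direction in which the jaws open and shut, and the axes are right-handed (so a half turn about x gives the same grasp; the last joint's range is limited). The gripper opens to 85 mm and grips with 20 to 120 N. Pads are 22 mm wide; open, the fingers measure 114 mm over their backs; the gripper's body (76 mm by 85 mm) begins 54 mm behind the grasp point. The pads swing forward as they close: fully open they stand 13 mm farther back than shut.
Start: joints at [-83.881, 16.404, 90.338, -0, 73.258, -8.594], TCP at [0.171, -0.653, 0.253] pointing down, gripper open.
Joint ranges: [-158.93, 158.93], [-51.34, 127.21], [12.03, 142.37], [-87.48, 267.48], [13.55, 161.25], [-162.69, 162.69]. Speed limits (degrees/s): [159.86, 159.86, 180, 180, 180, 180].

## Interface

Orientations are given as [roll, pitch, yaw] about the fixed x, y, z axes, in that order (R = Rz(yaw) Ry(pitch) Rx(roll)).
In Python, from plant import readout, cams, bot gives the robot as it stands.
- The arm moves only by the shell command python3 -m creep 'ROWS' [FORCE]. ROWS is text: rows parted by semicolons, each of 5 numbers parted by spaces: the opening, from 0 (shut) to 1 (fully open), then the shift along the tool's x, y, z as a fraction of full scale, then the turn about the tool's x as a fraction of full scale. A call has 1 to 12 rows; each row shifts and turns the commanded pose from where the row before left it, along the tool's axes as they then stand; what a row does not reach is not made up. Full scale, the value 1, is 0.08 m for a shift and pi/2 rad for a turn. A row lasts 1/8 s, in which the tool goes at most 62.5 mm and 10.7 degrees, less where a joint would pass 70% of its speed; a pose out of reach is approached as far as the arm can. A call with a number of a shift or a turn outside -1 to 1 is refused whole. A call with a gripper value outside its range is refused whole. The fingers move at their own pace and stop on an object; FORCE is the grip in N (left out, the last holds). Time passes only in rows, so rows that do not move let the fingers close. It gives the time, the measured TCP pose, the force and the opening at its end, in the units of the state.
- readout.state(): the state, without advancing time (a new reading comes with each control period).
- cams.snapshot(name): name is "side" or "top"; returns the picture (384x512x3 uint8, red, green, blue); there is no depth.
- cams.calibration(name): a dict with "fovy" (degrees; the focal length in pixels is half the picture's height over the tangent of half this angle, whatever the lens; pixels are square), "cx", "cy" (the principal point, pixels), "rvec" (rotation vector, rad) and "tvec" (3), from world to camera coordinates, as OpenCV has them. Camera axes: x right, y down, z forward; pixel columns grow to the right and rows downward; lengths in m; the calibration is good to about 2 mm. A picture is of the moment at which its call begins. calibration takes no time and is no camera call.
- bot.finish_job(): hands the job in, once; it reports no verdict.
The state is a dict: "t": time; "joint_pos": joint angles; "qvel": joint speeds; "tau": joint torques, N m; "position": TCP position; "tcp_rot": TCP orientation; "ft_force": force on the tool from outside, world axes, zero at the start; "torque": the same for the moment, N m; "width": finger opening in m.
Only numpy, scipy, OpenCV 4.12 (cv2) and the standard library are available. Lean on these libraries where they do the work, as an engineer would, in place of code of your own. Each camera call takes 0.05 s, during which the arm holds its last target. There are 200 camera calls.

## Working session

There is one attempt and no reset: what is moved stays moved. The work goes in short steps, Python scripts to look and compute and a shell command to move; the robot and the scene stay as the last step left them, time stands still between calls to the robot, and variables do not carry over. Pictures are saved under pics/ and viewed, about 8 in all and at most 12, crops included, and the job is handed in when it is done.

```bash
mkdir -p pics; ls; python3 - <<'E'
from plant import readout,cams
import cv2
print(readout.state())
for n in("top","side"):
    c=cams.calibration(n);print(n,c)
    cv2.imwrite(f"pics/{n}0.png",cams.snapshot(n)[:,:,::-1])
E
```

```text
pics
{'t': 0.0, 'joint_pos': array([-8.38814203e+01,  1.64541144e+01,  9.04235271e+01,  7.02431499e-04,
        7.32618120e+01, -8.59552322e+00]), 'qvel': array([-0.06176888, -0.05702213,  0.07005586, -0.08288874, -0.14556112,
       -0.00394811]), 'tau': array([ 1.18048159e-03, -4.05979013e+01, -2.92624801e+01, -3.14090369e-05,
        5.86417853e-03, -4.28922348e-06]), 'position': array([ 0.17139818, -0.65223201,  0.25193251]), 'tcp_rot': array([-98.87169103,  89.86054489,  95.84220879]), 'ft_force': array([-0.14508297, -0.57397747,  0.04560774]), 'torque': array([ 0.03684942, -0.00304577,  0.03129142]), 'width': 0.08548737424359472}
top {'fovy': 45.60284029771966, 'cx': 254.51612438319214, 'cy': 194.81056788633092, 'rvec': array([ 2.13425528, -2.19323392,  0.13396627]), 'tvec': array([0.10149618, 0.45764124, 1.45132186])}
side {'fovy': 57.531238877370164, 'cx': 255.5549300693247, 'cy': 191.27405714393714, 'rvec': array([ 0.07580408, -2.83824225,  1.24680399]), 'tvec': array([ 0.49201499, -0.01199   ,  1.14844646])}
```

View pics/top0.png

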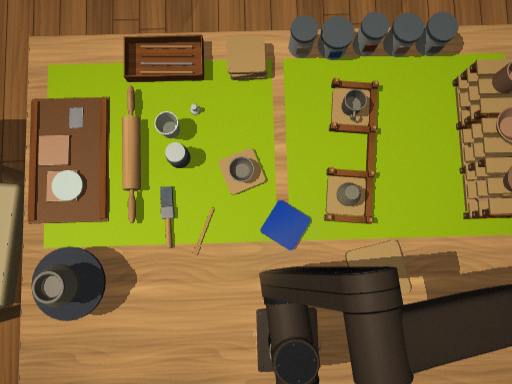

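View pics/side0.png

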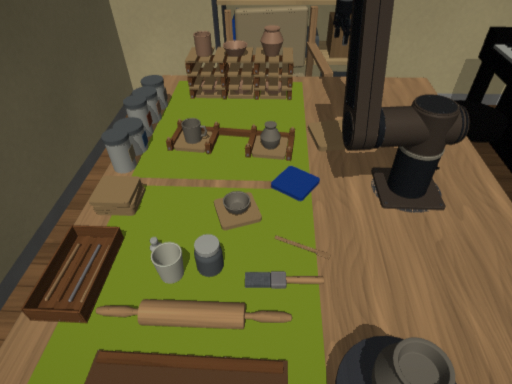

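The top view shows the bat with the bowl at about (243,172). The blue decoy is at (286,225). The rack is at x≈330–377 px, y≈78–222 px, with its open front facing left and the middle bay at about (350,150). Next I'll measure the bat and the rack.

```bash
cat > h.py <<'E'
import numpy as np,cv2
from plant import cams,readout
def cal(n):
    c=cams.calibration(n);f=192/np.tan(np.radians(c["fovy"]/2))
    return np.array([[f,0,c["cx"]],[0,f,c["cy"]],[0,0,1]]),np.array(c["rvec"]),np.array(c["tvec"])
def ray(n,uv,z):
    K,r,t=cal(n);R=cv2.Rodrigues(r)[0];o=-R.T@t
    uv=np.atleast_2d(uv).astype(float)
    d=np.c_[uv,np.ones(len(uv))]@np.linalg.inv(K).T@R
    return o+d*((z-o[2])/d[:,2])[:,None]
def proj(n,P):
    K,r,t=cal(n);return cv2.projectPoints(np.atleast_2d(P).astype(float),r,t,K,None)[0][:,0]
def green(im):
    h=cv2.cvtColor(im,cv2.COLOR_RGB2HSV);return cv2.inRange(h,(32,120,40),(50,255,255))
def blob(im,roi):  # largest non-green blob in roi x0,y0,x1,y1
    x0,y0,x1,y1=roi;m=cv2.bitwise_not(green(im))[y0:y1,x0:x1].copy()
    cs=cv2.findContours(m,cv2.RETR_EXTERNAL,cv2.CHAIN_APPROX_NONE,offset=(x0,y0))[0]
    return max(cs,key=cv2.contourArea)[:,0]
E
python3 - <<'E'
from h import *
for n,roi in(("top",(215,140,272,200)),("side",(205,185,270,232))):
    im=cv2.imread(f"pics/{n}0.png")[:,:,::-1]
    b=blob(im,roi);P=ray(n,b,.015)[:,:2]
    r=cv2.minAreaRect(P.astype(np.float32));print(n,len(b),r, cv2.boxPoints(r).round(4).tolist())
a=cv2.imread("pics/top0.png");s=cv2.imread("pics/side0.png")
x=cv2.resize(a[70:230,215:385],None,fx=3.5,fy=3.5,interpolation=cv2.INTER_CUBIC)
cv2.imwrite("pics/topc.png",x)
x=cv2.resize(s[110:235,160:330],None,fx=4.5,fy=4.5,interpolation=cv2.INTER_CUBIC);cv2.imwrite("pics/sidec.png",x)
print(ray("top",[[243,172],[350,150],[286,225],[332,82],[332,130],[330,172],[330,220]],.05))
print(proj("top",[[.5,0,0],[.6,0,0],[.5,.1,0]]))
E
```

```text
top 132 ((0.5426808595657349, 0.12985233962535858), (0.1285385638475418, 0.12568238377571106), 21.20037078857422) [[0.46000000834465027, 0.16519999504089355], [0.5055000185966492, 0.04800000041723251], [0.6252999901771545, 0.09449999779462814], [0.5799000263214111, 0.21170000731945038]]
side 131 ((0.5437979102134705, 0.13201574981212616), (0.12632642686367035, 0.15426026284694672), 21.290084838867188) [[0.4569000005722046, 0.1808999925851822], [0.5130000114440918, 0.03720000013709068], [0.6306999921798706, 0.08309999853372574], [0.5745999813079834, 0.22679999470710754]]
[[ 0.53202295  0.1240219   0.05      ]
 [ 0.59464649 -0.22266932  0.05      ]
 [ 0.35875116 -0.00766449  0.05      ]
 [ 0.82338851 -0.17537     0.05      ]
 [ 0.6621671  -0.16771997  0.05      ]
 [ 0.52456939 -0.15476774  0.05      ]
 [ 0.37075727 -0.14754842  0.05      ]]
[[281.05491584 183.09172154]
 [280.02448615 153.38082957]
 [250.81407303 183.89619418]]
```

View pics/topc.png

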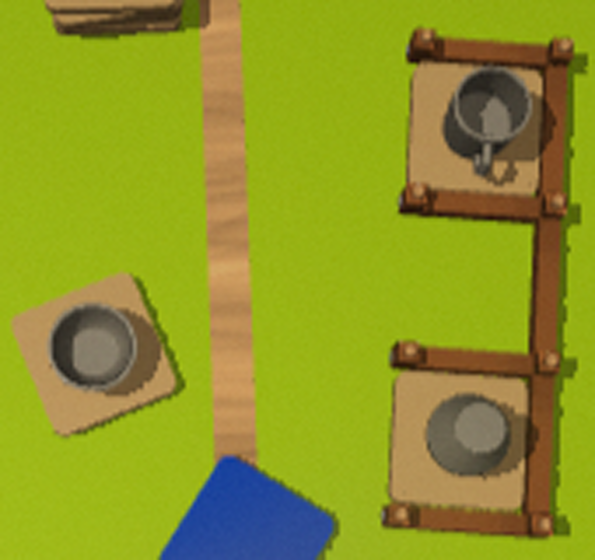

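View pics/sidec.png

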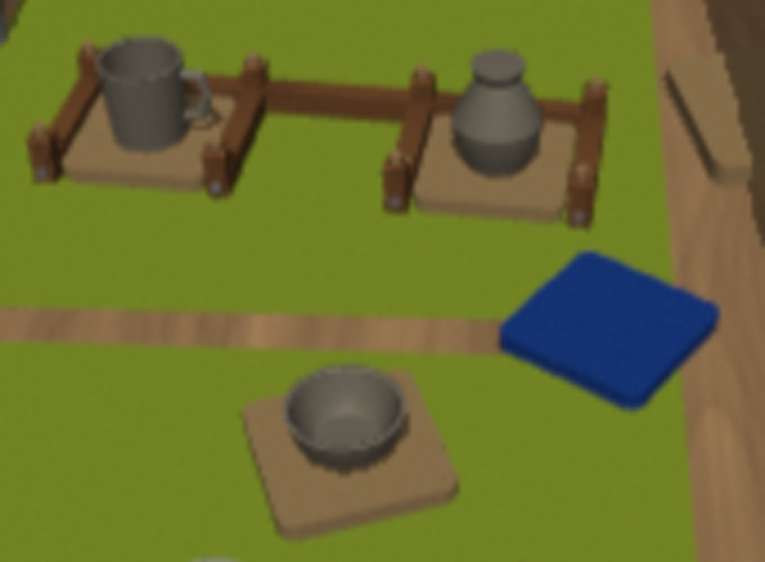

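The crops show the dowel tops of the rack's eight posts clearly. In the top crop they run from (425,40) to (541,522), in the side crop from (42,130) to (597,86). The bat is turned about 21°. I'll triangulate the dowels and bat corners, fit the rack pose and get the tool axes.

```bash
cat >> h.py <<'E'
def tri(a,b):
    Ps=[]
    for n in("top","side"):
        K,r,t=cal(n);Ps.append(K@np.c_[cv2.Rodrigues(r)[0],t])
    X=cv2.triangulatePoints(Ps[0],Ps[1],np.array(a,float).T,np.array(b,float).T);return (X[:3]/X[3]).T
def fit2(M,P): # rigid 2D fit
    M=np.array(M,float);mc,pc=M.mean(0),P.mean(0);z=((P-pc)@[1,1j]*np.conj((M-mc)@[1,1j])).sum()
    a=np.angle(z);R=np.array([[np.cos(a),-np.sin(a)],[np.sin(a),np.cos(a)]]);t=pc-R@mc
    return np.degrees(a),t,np.abs((M@R.T+t)-P).max(0)
def batmask(im): # tan board top, and bowl filled by hull
    h=cv2.cvtColor(im,cv2.COLOR_RGB2HSV);return cv2.inRange(h,(8,60,95),(24,200,255))
E
python3 - <<'E'
from h import *
from scipy.spatial.transform import Rotation as Ro
T=(np.array([(425,40),(418,195),(410,350),(400,512),(563,46),(556,202),(548,358),(541,522)])+.5)/3.5-.5+[215,70]
S=(np.array([(42,130),(216,150),(397,157),(582,170),(90,50),(253,60),(422,72),(597,86)])+.5)/4.5-.5+[160,110]
X=tri(T,S);print(X.round(4))
M=[(-58,225),(-58,75),(-58,-75),(-58,-225),(72,225),(72,75),(72,-75),(72,-225)]
M=np.array(M)/1000
print("tri",fit2(M,X[:,:2]));print("top z53",fit2(M,ray("top",T,.053)[:,:2]));print("side z53",fit2(M,ray("side",S,.053)[:,:2]))
im=cv2.imread("pics/top0.png")[:,:,::-1]
m=batmask(im);roi=np.zeros_like(m);roi[140:200,212:272]=255;m&=roi
p=np.argwhere(m)[:,::-1];hu=cv2.convexHull(p.astype(np.int32))[:,0]
P=ray("top",hu,.015)[:,:2];print("bat tan",cv2.minAreaRect(P.astype(np.float32)))
s=cv2.imread("pics/side0.png")[:,:,::-1]
# bat corners: near-right corner etc. from side crop vs top crop
Tb=(np.array([(12,318),(130,272),(184,385),(62,438)])+.5)/3.5-.5+[215,70]
Sb=(np.array([(288,530),(240,408),(412,372),(460,485)])+.5)/4.5-.5+[160,110]
print("batcorners",tri(Tb,Sb).round(4))
st=readout.state();print(Ro.from_euler("xyz",st["tcp_rot"],degrees=True).as_matrix().round(3))
for n in("top","side"):
    K,r,t=cal(n);R=cv2.Rodrigues(r)[0];print(n,-R.T@t)
E
```

```text
[[ 0.8279 -0.1899  0.0449]
 [ 0.6809 -0.1777  0.037 ]
 [ 0.5318 -0.1617  0.0453]
 [ 0.3832 -0.145   0.0482]
 [ 0.8186 -0.3204  0.0426]
 [ 0.6684 -0.3043  0.0449]
 [ 0.5205 -0.288   0.0463]
 [ 0.3702 -0.2732  0.0447]]
tri (np.float64(-95.81964575651092), array([ 0.6009016 , -0.22555356]), array([0.00272436, 0.00219768]))
top z53 (np.float64(-95.675651520057), array([ 0.59958744, -0.22356962]), array([0.00413565, 0.00187802]))
side z53 (np.float64(-95.23588602299044), array([ 0.59713253, -0.21187658]), array([0.00394755, 0.00620694]))
bat tan ((0.5420645475387573, 0.12965528666973114), (0.12388620525598526, 0.12214318662881851), 21.021957397460938)
batcorners [[0.5777 0.2061 0.0077]
 [0.622  0.0935 0.0065]
 [0.5094 0.0456 0.0026]
 [0.4644 0.1614 0.0074]]
[[-0.     0.254 -0.967]
 [ 0.002 -0.967 -0.254]
 [-1.    -0.002 -0.   ]]
top [0.28744718 0.10077364 1.49441992]
side [0.42540324 0.88193415 0.77612886]
```

The triangulated heights come out about 8 mm low in both places, and the rack comes out 1% short. That could be lens distortion, so I'll test it with straight lines and the known rack geometry.

```bash
python3 - <<'E'
from h import *
from scipy.optimize import least_squares as LS
T=(np.array([(425,40),(418,195),(410,350),(400,512),(563,46),(556,202),(548,358),(541,522)])+.5)/3.5-.5+[215,70]
S=(np.array([(42,130),(216,150),(397,157),(582,170),(90,50),(253,60),(422,72),(597,86)])+.5)/4.5-.5+[160,110]
M=[(-58,225),(-58,75),(-58,-75),(-58,-225),(72,225),(72,75),(72,-75),(72,-225)];M=np.array(M)/1000
def model(a,x,y,z):
    c,s=np.cos(a),np.sin(a);return np.c_[M@np.array([[c,s],[-s,c]])+[x,y],np.full(8,z)]
def pj(n,P,k,k2=0):
    K,r,t=cal(n);return cv2.projectPoints(P,r,t,K,np.array([k,k2,0,0.]))[0][:,0]
def f(p,zf=None):
    P=model(p[0],p[1],p[2],.053)
    return np.r_[(pj("top",P,p[3])-T).ravel(),(pj("side",P,p[4])-S).ravel()]
r=LS(f,[-1.67,.6,-.224,0,0]);print("both z.053",r.x.round(4),np.sqrt(np.mean(r.fun**2)));print(r.fun.reshape(2,8,2).round(1).tolist())
for n,o in(("top",0),("side",1)):
    U=(T,S)[o]
    q=LS(lambda p:(pj(n,model(p[0],p[1],p[2],.053),p[3])-U).ravel(),[-1.67,.6,-.224,0]);print(n,q.x.round(4),np.sqrt(np.mean(q.fun**2)))
# straight-line test: mat edges
for n in("top","side"):
    im=cv2.imread(f"pics/{n}0.png")[:,:,::-1];g=green(im)
    if n=="top":
        pts={"bottom":[(u,np.where(g[:,u])[0].max()) for u in list(range(50,160,4))+list(range(180,195,4))+list(range(215,258,4))],"top":[(u,np.where(g[45:,u])[0].min()+45) for u in list(range(50,122,4))+list(range(208,224,4))],"bot2":[(u,np.where(g[:,u])[0].max()) for u in range(315,345,4)]}
        pts["bottom"]+= pts.pop("bot2")
    else: pts={"right":[(np.where(g[v,:])[0].max(),v) for v in list(range(80,165,4))+list(range(205,235,4))+list(range(325,380,4))]}
    for k,p in pts.items():
        p=np.array(p,float)
        for kk in(0,-.1,-.2,-.3,.1):
            K=cal(n)[0];q=cv2.undistortPoints(p[:,None],K,np.array([kk,0,0,0.]))[:,0]*K[0,0]
            q=q-q.mean(0);w=np.linalg.svd(q)[2][0];x=q@w;y=q@[-w[1],w[0]];c=np.polyfit(x,y,2)
            print(n,k,kk,"bow px",round(c[0]*np.ptp(x)**2/4,2),"rms",round(np.std(y),2))
E
```

```text
both z.053 [-1.6694  0.6    -0.2225 -0.0112 -0.2527] 0.7311831034865675
[[[-0.6, -1.2], [-0.9, -1.1], [-0.9, 0.2], [-0.5, 0.5], [-0.5, -0.1], [-0.3, -0.2], [0.1, 0.8], [0.2, 0.6]], [[0.8, -0.2], [-0.1, -2.2], [-0.4, -0.9], [-0.1, -0.5], [1.1, -0.2], [0.3, -0.5], [-0.1, -0.8], [-0.6, -1.1]]]
top [-1.6727  0.6007 -0.2254 -0.0754] 0.47042777131712277
side [-1.6666  0.5988 -0.215  -0.148 ] 0.41566729044008527
top bottom 0 bow px -0.02 rms 0.38
top bottom -0.1 bow px 0.48 rms 0.41
top bottom -0.2 bow px 1.05 rms 0.52
top bottom -0.3 bow px 1.71 rms 0.69
top bottom 0.1 bow px -0.47 rms 0.4
top top 0 bow px 0.25 rms 0.34
top top -0.1 bow px -0.29 rms 0.35
top top -0.2 bow px -1.06 rms 0.49
top top -0.3 bow px -2.22 rms 0.82
top top 0.1 bow px 0.66 rms 0.38Traceback (most recent call last):
  File "<stdin>", line 23, in <module>
    return umr_maximum(a, axis, None, out, keepdims, initial, where)
ValueError: zero-size array to reduction operation maximum which has no identity
```

The top view needs no distortion (bow about 0) and its rack fit is within 0.5 px rms. The side view is off by several mm along y, so I'll use the top view:
- **Rack:** home is at about (0.600,-0.223) and the rack's x axis points at -95.7°.
- **Bat:** it is at (0.542,0.130), and the face to be pushed has its normal at -69°.

Next I'll swing the arm round at its present height.

```bash
python3 -m creep '0.8 0 -0.1 -0.4 -0.053; 0.8 0 -0.1 -0.65 -0.053; 0.8 0 -0.1 -0.65 -0.053; 0.8 0 -0.1 -0.65 -0.053; 0.8 0 -0.1 -0.65 -0.053; 0.8 0 -0.1 -0.65 -0.053; 0.8 0 -0.1 -0.65 -0.053; 0.8 0 -0.1 -0.65 -0.053; 0.8 0 -0.1 -0.65 -0.053; 0.8 0 -0.1 -0.65 -0.053; 0.8 0 -0.1 -0.65 -0.053; 0.8 0 -0.1 -0.5 -0.053'
cat >> h.py <<'E'
from scipy.spatial.transform import Rotation as Ro
def tool():
    s=readout.state();R=Ro.from_euler("xyz",s["tcp_rot"],degrees=True).as_matrix()
    return np.array(s["position"]),R,np.degrees(np.arctan2(R[1,2],R[0,2]))
def goto(x,y,zdir):
    p,R,a=tool();d=np.array([x,y,p[2]])-p;t=-((zdir-a+180)%360-180)
    print("tcp",p.round(4),"zdir",round(a,2),"need yz shift/.08",(R.T@d/.08).round(3),"turn/90",round(t/90,4))
E
python3 -c "
from h import *
goto(.506,.223,-69);print(readout.state()['joint_pos'].round(1))"
```

```text
t: 1.6
position: [0.5395, -0.2049, 0.2527]
tcp_rot: [-118.0, 89.9, 134.1]
ft_force: [1.2, -0.7, 0.6]
width: 0.0683
tcp [ 0.5395 -0.2049  0.2527] zdir -107.82 need yz shift/.08 [ 4.000e-03 -2.036e+00 -4.964e+00] turn/90 -0.4314
[-30.9   4.2 104.4   0.   71.5 -13.1]
```

```bash
python3 -m creep '0.8 0 -0.06 -0.45 -0.048; 0.8 0 -0.06 -0.6 -0.048; 0.8 0 -0.06 -0.6 -0.048; 0.8 0 -0.06 -0.6 -0.048; 0.8 0 -0.06 -0.6 -0.048; 0.8 0 -0.06 -0.6 -0.048; 0.8 0 -0.06 -0.6 -0.048; 0.8 0 -0.06 -0.6 -0.048; 0.8 0 -0.06 -0.3 -0.048; 0.8 0 0 0 0'
python3 -c "
from h import *
goto(.506,.223,-69)"
```

```text
t: 2.85
position: [0.5045, 0.1841, 0.2528]
tcp_rot: [-99.0, 89.9, -168.0]
ft_force: [0.6, 0.3, 0.7]
width: 0.0684
tcp [0.5045 0.1841 0.2528] zdir -69.02 need yz shift/.08 [-0.     0.191 -0.448] turn/90 -0.0002
```

```bash
python3 -m creep '0.8 0 0.19 -0.45 0; 0.8 0.3 0 0 0; 0.8 0.5 0 0 0; 0.8 0.5 0 0 0; 0.8 0.5 0 0 0; 0.8 0.4 0 0 0; 0.8 0.3 0 0 0; 0.8 0.15 0 0 0; 0.8 0.1 0 0 0; 0.8 0 0 0 0; 0.8 0 0 0 0'
python3 - <<'E'
from h import *
goto(.506,.223,-69)
print(readout.state()["ft_force"])
a=cams.snapshot("top");s=cams.snapshot("side")
x=cv2.resize(s[120:280,140:330],(620,522),interpolation=cv2.INTER_CUBIC)
y=cv2.resize(a[110:230,180:280],(0,0),fx=4,fy=4,interpolation=cv2.INTER_CUBIC)[:,:180*2]
cv2.imwrite("pics/both1.png",np.hstack([x,np.vstack([y,np.zeros((522-480,360,3),np.uint8)])])[:,:800,::-1] if 0 else x[:,:,::-1])
cv2.imwrite("pics/top1.png",a[:,:,::-1])
E
```

```text
t: 4.22
position: [0.5078, 0.222, 0.0344]
tcp_rot: [81.7, 89.9, 12.5]
ft_force: [-0.6, -0.3, 0.6]
width: 0.068
tcp [0.5078 0.222  0.0344] zdir -69.17 need yz shift/.08 [-0.    -0.017 -0.02 ] turn/90 -0.0019
[-0.57361976 -0.25616796  0.57921943]
```

View pics/both1.png

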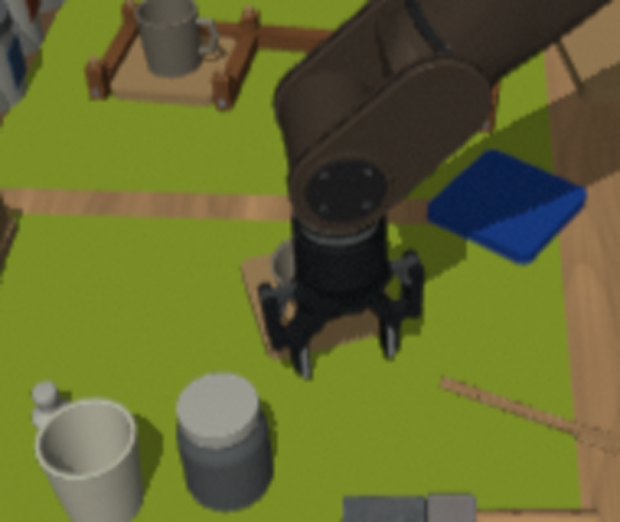

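View pics/top1.png

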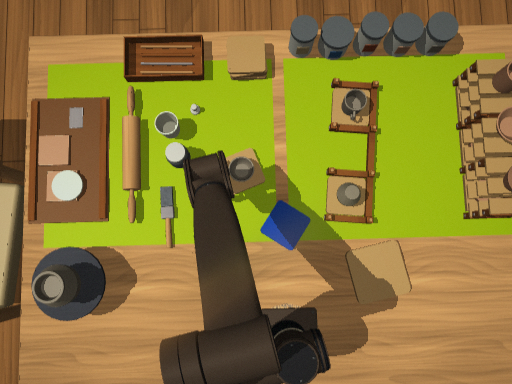

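The side view shows both fingertips behind the bat's trailing edge, clear of the bowl and the jar. In the top view the bat's leading part at (250,170) stays visible beside the arm. Next I'll lower in small steps and watch the force.

```bash
for i in 1; do python3 -m creep '0.8 0.1 0 0 0; 0.8 0 0 0 0;0.8 0 0 0 0'; python3 -m creep '0.8 0.04 0 0 0; 0.8 0 0 0 0'; python3 -m creep '0.8 0.03 0 0 0; 0.8 0 0 0 0'; done
```

```text
t: 4.7
position: [0.5068, 0.2219, 0.0251]
tcp_rot: [-97.6, 90.0, -166.8]
ft_force: [-0.1, -0.0, 0.2]
width: 0.0681
t: 4.95
position: [0.5068, 0.2218, 0.0219]
tcp_rot: [-100.6, 90.0, -169.8]
ft_force: [-0.6, -0.1, -0.5]
width: 0.0683
t: 5.2
position: [0.5068, 0.2218, 0.0195]
tcp_rot: [-100.3, 90.0, -169.4]
ft_force: [-0.2, 0.1, 0.4]
width: 0.0683
```

```bash
python3 -m creep '0.8 0.03 0 0 0; 0.8 0 0 0 0'; python3 -m creep '0.8 0.03 0 0 0; 0.8 0 0 0 0'; python3 -c "
from h import *
goto(.5421-.358*.085,.1297+.934*.085,-69)"
```

```text
t: 5.45
position: [0.5068, 0.2218, 0.0171]
tcp_rot: [-96.4, 90.0, -165.6]
ft_force: [-0.1, -0.2, -1.0]
width: 0.0684
t: 5.7
position: [0.5071, 0.2219, 0.0149]
tcp_rot: [87.6, 90.0, 18.4]
ft_force: [0.3, 0.5, 0.8]
width: 0.0684
tcp [0.5071 0.2219 0.0149] zdir -69.17 need yz shift/.08 [ 0.    -0.003  0.17 ] turn/90 -0.0019
```

```bash
python3 -m creep '0.8 0 0 0.05 0; 0.8 0 0 0.05 0; 0.8 0 0 0.05 0; 0.8 0 0 0.05 0; 0.8 0 0 0.05 0; 0.8 0 0 0.04 0; 0.8 0 0 0.04 0; 0.8 0 0 0.05 0; 0.8 0 0 0.05 0; 0.8 0 0 0.05 0; 0.8 0 0 0.05 0; 0.8 0 0 0.05 0'
python3 -m creep '0.8 0 0 0.06 0; 0.8 0 0 0.06 0; 0.8 0 0 0.06 0; 0.8 0 0 0.06 0; 0.8 0 0 0.06 0; 0.8 0 0 0.06 0; 0.8 0 0 0.06 0; 0.8 0 0 0.06 0; 0.8 0 0 0.05 0; 0.8 0 0 0.03 0;0.8 0 0 0.01 0'
python3 - <<'E'
from h import *
goto(.6,-.223,-95.7)
a=cams.snapshot("top");cv2.imwrite("pics/top2.png",a[:,:,::-1])
cv2.imwrite("pics/top2c.png",cv2.resize(a[70:230,205:385],None,fx=3.5,fy=3.5,interpolation=cv2.INTER_CUBIC)[:,:,::-1])
E
```

```text
t: 7.2
position: [0.5236, 0.1783, 0.015]
tcp_rot: [-169.9, 90.0, 121.0]
ft_force: [-1.2, 2.9, 0.4]
width: 0.0682
t: 8.57
position: [0.5397, 0.1357, 0.0149]
tcp_rot: [-135.5, 90.0, 155.4]
ft_force: [-0.1, 3.4, 0.8]
width: 0.0684
tcp [0.5397 0.1357 0.0149] zdir -69.18 need yz shift/.08 [-0.    -0.89   4.459] turn/90 0.2947
```

View pics/top2c.png

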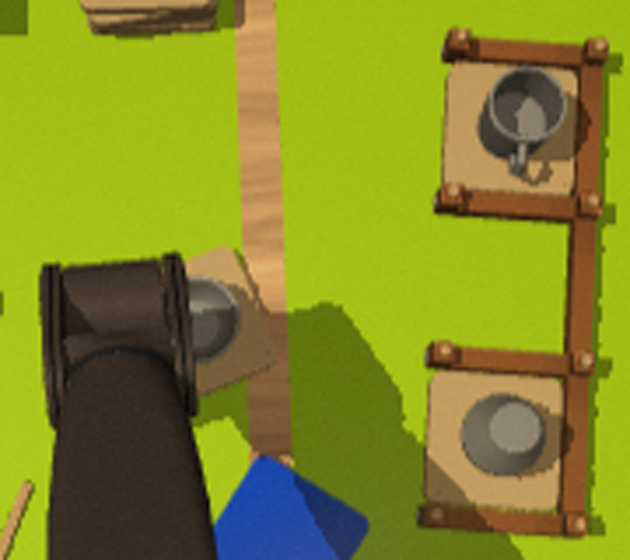

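The bat is at crop (230,310), flush with the fingers, and the bowl is in place at (205,318). The leading edge runs from about (240,255) to (275,360). I'll check those picks against the tool.

```bash
python3 - <<'E'
from h import *
p,R,a=tool();d=R[:2,2];l=R[:2,1]
w=lambda P:(ray("top",(np.array(P)+.5)/3.5-.5+[205,70],.015)[:,:2]-p[:2])@np.c_[d,l]
print("lead edge (fwd,lat)",w([(243,262),(258,310),(273,355)]).round(4).tolist())
print("low-x side",w([(200,391),(230,383),(260,374)]).round(4).tolist());print("hi-x side",w([(192,262),(215,254)]).round(4).tolist())
im=cv2.imread("pics/top2.png")
h=cv2.cvtColor(im,cv2.COLOR_BGR2HSV)
for v in(145,152,158,164,170): print(v,[tuple(map(int,h[v,u])) for u in range(270,288)])
E
```

```text
lead edge (fwd,lat) [[0.1396, 0.0405], [0.1348, -0.0074], [0.1313, -0.0523]]
low-x side [[0.0549, -0.0578], [0.0837, -0.0615], [0.113, -0.0643]]
hi-x side [[0.095, 0.0588], [0.1181, 0.0577]]
145 [(18, 128, 197), (18, 129, 195), (18, 130, 196), (28, 171, 140), (27, 178, 116), (16, 145, 169), (17, 129, 221), (17, 132, 221), (18, 128, 221), (17, 132, 221), (17, 129, 222), (18, 130, 221), (17, 130, 222), (18, 128, 223), (18, 130, 224), (17, 129, 224), (28, 179, 185), (35, 225, 194)]
152 [(18, 103, 121), (18, 131, 119), (18, 131, 119), (18, 132, 149), (19, 130, 149), (18, 127, 197), (17, 135, 160), (16, 145, 127), (15, 140, 126), (16, 137, 208), (17, 139, 209), (16, 137, 209), (16, 137, 210), (17, 140, 210), (17, 137, 212), (17, 139, 211), (24, 160, 196), (35, 223, 194)]
158 [(19, 59, 74), (23, 60, 55), (22, 54, 85), (17, 101, 101), (17, 133, 117), (18, 130, 118), (18, 129, 119), (17, 137, 117), (17, 132, 133), (15, 146, 112), (16, 144, 110), (16, 146, 140), (16, 140, 187), (16, 140, 190), (16, 140, 189), (16, 142, 189), (19, 143, 187), (35, 217, 196)]
164 [(20, 57, 54), (19, 57, 49), (20, 55, 84), (18, 118, 104), (17, 133, 119), (17, 130, 120), (17, 136, 120), (17, 134, 120), (18, 130, 118), (18, 135, 121), (19, 136, 118), (15, 138, 122), (15, 141, 119), (16, 144, 119), (16, 144, 122), (16, 146, 122), (15, 141, 123), (36, 216, 118)]
170 [(19, 122, 115), (17, 136, 120), (18, 130, 120), (18, 134, 116), (18, 132, 120), (18, 126, 119), (18, 130, 118), (18, 129, 119), (17, 133, 119), (16, 132, 120), (18, 135, 119), (18, 138, 107), (17, 130, 120), (19, 132, 118), (16, 145, 123), (15, 147, 123), (16, 143, 125), (32, 202, 111)]
```

```bash
python3 - <<'E'
from h import *
p,R,a=tool();d=R[:2,2];l=R[:2,1]
for P in([(272.5,145),(276,152),(278.5,158),(281,164)],):
    W=ray("top",P,.015)[:,:2];print(((W-p[:2])@np.c_[d,l]).round(4).tolist());v=W[0]-W[-1];print(np.degrees(np.arctan2(v[1],v[0]))-90)
# same for tan side edges in new picture, per column first/last tan pixel with subpixel on green
im=cv2.imread("pics/top2.png")[:,:,::-1];g=green(im)
lo=[];
for u in range(262,274):
    col=g[:,u]; v=170
    while col[v]==0:v+=1
    lo.append((u,v-.5))
hi=[]
for u in range(260,272):
    v=155
    while g[v,u]==0:v-=1
    hi.append((u,v+.5))
for nm,P in(("lo",lo),("hi",hi)):
    W=ray("top",P,.015)[:,:2];f=np.polyfit(W@d,W@l,1);print(nm,P[::4],((W-p[:2])@l).round(4),"ang",np.degrees(np.arctan(f[0])))
im0=cv2.imread("pics/top0.png")[:,:,::-1];m=batmask(im0);m[:140]=0;m[200:]=0;m[:,:212]=0;m[:,272:]=0
for nm,it in(("first",range(225,262)),):
    pass
c=cv2.convexHull(np.argwhere(m)[:,::-1].astype(np.int32))[:,0];W=ray("top",c,.015)[:,:2]
C=np.array([.5421,.1297])
for ang in(-69,21,111,201):
    n=np.array([np.cos(np.radians(ang)),np.sin(np.radians(ang))]);q=W-C;k=(q@n)>.055;k&=np.abs(q@[-n[1],n[0]])<.052
    t=q[k]@[-n[1],n[0]];print(ang,k.sum(),(q[k]@n).round(4),t.round(3))
E
```

```text
[[0.1341, 0.0409], [0.1357, 0.0148], [0.1356, -0.0069], [0.1354, -0.0285]]
-68.10419282547083
lo [(262, 182.5), (266, 181.5), (270, 179.5)] [-0.0615 -0.0628 -0.064  -0.0622 -0.0634 -0.0616 -0.0629 -0.0641 -0.0623
 -0.0636 -0.0618 -0.063 ] ang -0.34102238447899397
hi [(260, 142.5), (264, 140.5), (268, 139.5)] [0.0644 0.0663 0.065  0.0638 0.0656 0.0644 0.0662 0.065  0.0637 0.0625
 0.0612 0.0568] ang -8.128860849126067
-69 4 [0.061  0.0611 0.0609 0.0605] [ 0.039  0.014 -0.03  -0.047]
21 2 [0.0619 0.0616] [ 0.012 -0.042]
111 3 [0.0609 0.061  0.0607] [ 0.033 -0.01  -0.046]
201 5 [0.0614 0.062  0.062  0.0618 0.0611] [ 0.051  0.044 -0.016 -0.034 -0.044]
```

The bat is flush with the fingers (heading -69°), its centre is 73.5 mm ahead of the TCP, and its lateral offset is about 1 mm. The plan is about 105 mm straight, then a 26.5° arc of radius 0.134 m about a point abeam of the bat's centre.

```bash
python3 -m creep '0.8 0 0 0.03 0; 0.8 0 0 0.06 0; 0.8 0 0 0.06 0; 0.8 0 0 0.06 0; 0.8 0 0 0.06 0; 0.8 0 0 0.06 0; 0.8 0 0 0.06 0; 0.8 0 0 0.06 0; 0.8 0 0 0.06 0; 0.8 0 0 0.06 0; 0.8 0 0 0.06 0; 0.8 0 0 0.06 0'
python3 -m creep '0.8 0 0 0.06 0; 0.8 0 0 0.06 0; 0.8 0 0 0.06 0; 0.8 0 0 0.06 0; 0.8 0 0 0.06 0; 0.8 0 0 0.06 0; 0.8 0 0 0.06 0; 0.8 0 0 0.06 0; 0.8 0 0 0.06 0; 0.8 0 0 0.05 0; 0.8 0 0 0.02 0'
python3 - <<'E'
from h import *
p,R,a=tool();C=p[:2]+.0735*R[:2,2]+.001*R[:2,1]
e=np.array([-.0993,-.9951]);n=np.array([.9951,-.0993]);q=C-[.6,-.223];print(p.round(4),a,C.round(4),"along",q@e,"lat",q@n)
im=cams.snapshot("top");cv2.imwrite("pics/top3.png",im[:,:,::-1])
cv2.imwrite("pics/top3c.png",cv2.resize(im[100:220,240:385],None,fx=4.5,fy=4.5,interpolation=cv2.INTER_CUBIC)[:,:,::-1])
E
```

```text
t: 10.12
position: [0.5594, 0.084, 0.0149]
tcp_rot: [-131.9, 90.0, 159.0]
ft_force: [-0.9, 3.3, 1.0]
width: 0.068
t: 11.5
position: [0.5768, 0.0384, 0.0149]
tcp_rot: [-98.7, 90.0, -167.9]
ft_force: [-0.8, 2.4, 1.3]
width: 0.0683
[0.5768 0.0384 0.0149] -69.17625464068516 [ 0.6039 -0.0299] along -0.192511988992302 lat -0.015329694057627598
```

View pics/top3c.png

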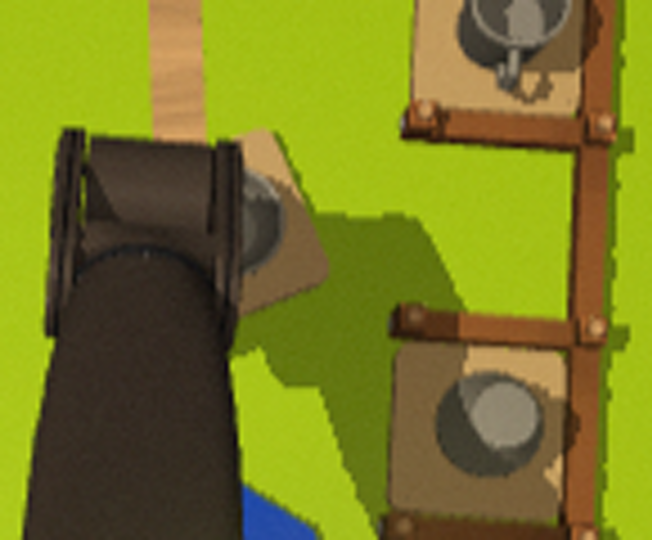

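The bat is now on plain green, with its leading edge running from (280,140) to (325,262) in the crop. The two front posts are at (425,115) and (412,320). I'll measure the bat's three visible edges precisely.

```bash
cat >> h.py <<'E'
H=np.array([.600,-.223]);e=np.array([-.0993,-.9951]);n=np.array([.9951,-.0993])
def measure(im,u0=0):
    p,R,a=tool();d=R[:2,2];l=R[:2,1]
    g=green(im);C=p[:2]+.0735*d
    m=cv2.bitwise_not(g);m[:, :u0]=0
    res={}
    for nm,s,dirn,ts in(("lead",(C),d,np.linspace(-.046,.046,24)),("hi",C,l,np.linspace(.0,.046,14)),("lo",C,-l,np.linspace(.0,.046,14))):
        o=np.array([-dirn[1],dirn[0]]) if nm=="lead" else d
        out=[]
        for t in ts:
            q=np.array([np.r_[C+t*o+r*dirn,.015] for r in np.arange(.050,.074,.0005)])
            uv=proj("top",q).astype(np.float32)
            v=cv2.remap(m,uv[:,:1],uv[:,1:],cv2.INTER_LINEAR)[:,0]
            k=np.where(v<128)[0];out.append(.050+.0005*k[0] if len(k) else np.nan)
        out=np.array(out);ok=~np.isnan(out);f=np.polyfit(ts[ok],out[ok],1) if ok.sum()>4 else (np.nan,np.nan)
        med=np.nanmedian(out);print(nm,"dist",round(med,4),"ang",round(np.degrees(f[0]),2),"n",ok.sum(),"sd",np.nanstd(out).round(4));res[nm]=med
    C=C+d*(res["lead"]-.0628)+l*(res["hi"]-res["lo"])/2
    q=C-H;print("bat",C.round(4),"along",round(q@e,4),"lat",round(q@n,4),"zdir rel",round(a+95.7,2));return C
E
python3 - <<'E'
from h import *
im=cv2.imread("pics/top3.png")[:,:,::-1];measure(im)
# bay: post inner sides near mouth, seen in full
im0=cv2.imread("pics/top0.png")[:,:,::-1];g=cv2.bitwise_not(green(im0))
for al in np.arange(-.045,.055,.01):
    r=[]
    for s in(1,-1):
        ys=np.arange(.03,.09,.0005);q=np.array([np.r_[H+al*e+s*y*n,.024] for y in ys]);uv=proj("top",q).astype(np.float32)
        v=cv2.remap(g,uv[:,:1],uv[:,1:],1)[:,0];k=np.where(v>128)[0];r.append(round(ys[k[0]],4) if len(k) else None)
    print(round(al,3),r)
for y in np.arange(-.04,.05,.02):
    xs=np.arange(.03,.09,.0005);q=np.array([np.r_[H+y*n+x*e,.024] for x in xs]);uv=proj("top",q).astype(np.float32)
    v=cv2.remap(g,uv[:,:1],uv[:,1:],1)[:,0];k=np.where(v>128)[0];print("back",round(y,3),round(xs[k[0]],4))
E
```

```text
lead dist 0.0635 ang 0.46 n 24 sd 0.0009
hi dist 0.0642 ang 7.07 n 10 sd 0.0017
lo dist 0.0625 ang 0.32 n 14 sd 0.0008
bat [ 0.6041 -0.0307] along -0.1917 lat -0.015 zdir rel 26.52
-0.045 [np.float64(0.0595), np.float64(0.061)]
-0.035 [np.float64(0.0605), np.float64(0.0645)]
-0.025 [np.float64(0.061), np.float64(0.0635)]
-0.015 [np.float64(0.062), np.float64(0.063)]
-0.005 [np.float64(0.059), np.float64(0.062)]
0.005 [np.float64(0.06), np.float64(0.0615)]
0.015 [np.float64(0.0605), np.float64(0.064)]
0.025 [np.float64(0.0615), np.float64(0.063)]
0.035 [np.float64(0.062), np.float64(0.0625)]
0.045 [np.float64(0.0595), np.float64(0.062)]
back -0.04 0.0585
back -0.02 0.0575
back 0.0 0.06
back 0.02 0.059
back 0.04 0.0585
```

The edges fit: the bat is square to the tool within 0.5°. The bay's rails put the bay centre about 1.5–2 mm off my first fit, which agrees with the triangulated one, so I use home = (0.601,-0.225). The bat is then at along -0.194, lateral -0.016, heading +26.5°. I'll go 6 mm straight, then take the arc with R = 0.13 m.

```bash
sed -i 's/^H=.*e=/H=np.array([.601,-.225]);e=/' h.py
python3 -m creep '0.8 0 0 0.025 0; 0.8 0 0 0.05 0; 0.8 0 0.0275 0.05 0.0197; 0.8 0 0.0275 0.05 0.0197; 0.8 0 0.0275 0.05 0.0197; 0.8 0 0.0275 0.05 0.0197; 0.8 0 0.0275 0.05 0.0197; 0.8 0 0.0275 0.05 0.0197; 0.8 0 0.0275 0.05 0.0197; 0.8 0 0.0275 0.05 0.0197; 0.8 0 0.0275 0.05 0.0197; 0.8 0 0 0 0'
python3 - <<'E'
from h import *
im=cams.snapshot("top");cv2.imwrite("pics/top4.png",im[:,:,::-1]);measure(im)
print(tool()[0])
cv2.imwrite("pics/top4c.png",cv2.resize(im[100:220,240:385],None,fx=4.5,fy=4.5,interpolation=cv2.INTER_CUBIC)[:,:,::-1])
E
```

```text
t: 13.05
position: [0.6069, 0.0022, 0.015]
tcp_rot: [42.3, 89.9, -42.9]
ft_force: [0.2, 0.7, -0.5]
width: 0.0686
lead dist 0.0635 ang 0.48 n 24 sd 0.0009
hi dist 0.066 ang -0.87 n 7 sd 0.0005
lo dist 0.0638 ang 0.77 n 14 sd 0.0007
bat [ 0.6142 -0.0715] along -0.154 lat -0.0021 zdir rel 10.57
[0.60679308 0.00230077 0.01499496]
```

View pics/top4c.png

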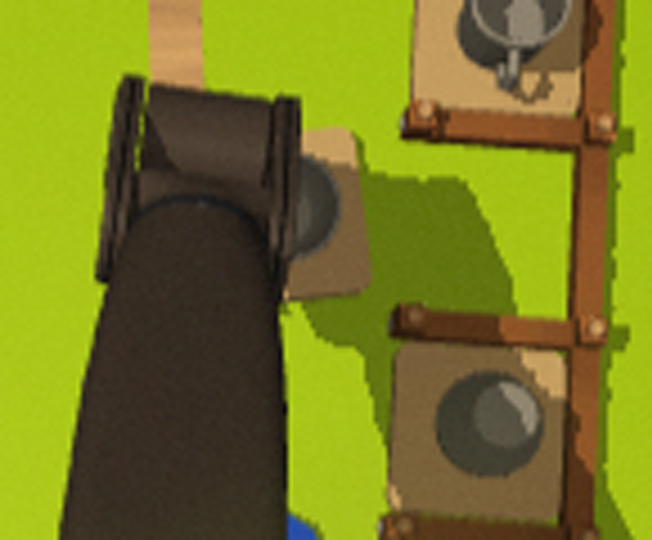

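The arc is working: the bat stays flush and is now at along -0.154, lateral -2 mm, with 10.6° left to turn. The crop shows its lower corner at (370,285) clear of the post at (410,320). I'll finish the arc.

```bash
python3 -m creep '0.8 0 0.0275 0.048 0.0196; 0.8 0 0.0275 0.048 0.0196; 0.8 0 0.0275 0.048 0.0196; 0.8 0 0.0275 0.048 0.0196; 0.8 0 0.0275 0.048 0.0196; 0.8 0 0.0275 0.048 0.0196; 0.8 0 0 0 0; 0.8 0 0 0 0'
python3 - <<'E'
from h import *
im=cams.snapshot("top");cv2.imwrite("pics/top5.png",im[:,:,::-1]);measure(im)
print(tool()[0],readout.state()["ft_force"])
# dowel centroids check of front posts in this picture
cv2.imwrite("pics/top5c.png",cv2.resize(im[110:190,290:390],None,fx=6.5,fy=6.5,interpolation=cv2.INTER_CUBIC)[:,:,::-1])
E
```

```text
t: 14.1
position: [0.6199, -0.0204, 0.015]
tcp_rot: [17.1, 90.0, -78.6]
ft_force: [-0.9, -0.7, -0.2]
width: 0.0685
lead dist 0.0632 ang 0.51 n 24 sd 0.001
hi dist 0.0652 ang 4.22 n 10 sd 0.0008
lo dist 0.0632 ang 0.03 n 12 sd 0.0009
bat [ 0.6135 -0.094 ] along -0.1316 lat -0.0005 zdir rel -0.0
[ 0.619901   -0.02033276  0.01496519] [ 0.46224905 -0.59129892 -0.5575158 ]
```

View pics/top5c.png

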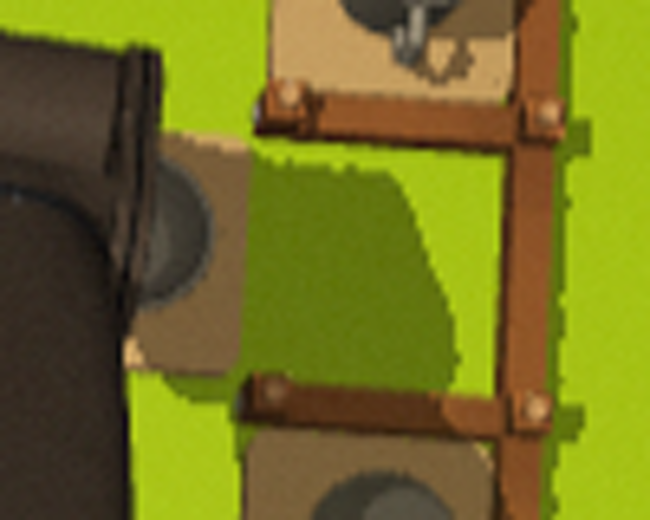

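```bash
python3 - <<'E'
from h import *
for nm,P,z,s,o in(("dowels",[(290,92),(275,388),(548,113),(537,405)],.053,6.5,[290,110]),("bat lead corners",[(250,160),(243,355)],.015,6.5,[290,110]),("bat top/bot edges",[(200,138),(190,371)],.015,6.5,[290,110])):
    W=ray("top",(np.array(P)+.5)/s-.5+o,z)[:,:2]-H;print(nm,np.c_[W@e,W@n].round(4).tolist())
# dark-light centroid of each dowel cap: brightest brown near predicted spot, in the clean first picture
im=cv2.imread("pics/top0.png").astype(float)
for x,y in[(-58,225),(-58,75),(-58,-75),(-58,-225),(72,225),(72,75),(72,-75),(72,-225)]:
    u,v=proj("top",np.r_[H+x/1e3*e+y/1e3*n,.053])[0];U,V=int(round(u)),int(round(v))
    w=im[V-3:V+4,U-3:U+4].sum(2);g=green(im[V-3:V+4,U-3:U+4,::-1].astype(np.uint8));w=np.where(g>0,0,np.clip(w-np.percentile(w[g==0],60),0,None))
    yy,xx=np.mgrid[V-3:V+4,U-3:U+4];c=np.array([(w*xx).sum(),(w*yy).sum()])/w.sum()
    W=ray("top",c,.053)[0,:2]-H;print((x,y),(c-[u,v]).round(2),(np.array([W@e,W@n])*1e3-[x,y]).round(1))
E
```

```text
dowels [[-0.0575, 0.0756], [-0.0572, -0.0743], [0.0713, 0.0743], [0.072, -0.0734]]
bat lead corners [[-0.0699, 0.0497], [-0.0681, -0.0514]]
bat top/bot edges [[-0.096, 0.0593], [-0.0944, -0.0616]]
(-58, 225) [ 0.07 -0.33] [0.2 1.2]
(-58, 75) [ 0.42 -1.73] [1.1 5.9]
(-58, -75) [-0.08 -0.43] [-0.3  1.4]
(-58, -225) [ 0.19 -0.29] [0.6 1. ]
(72, 225) [ 0.18 -0.32] [0.6 1.1]
(72, 75) [0.11 0.06] [ 0.4 -0.2]
(72, -75) [-0.15 -0.21] [-0.5  0.6]
(72, -225) [0.12 0.23] [ 0.4 -0.7]
```

The bat is square and within about 1.5 mm of the bay's centreline (dowels +0.6 mm, bat -0.5 to -1.2 mm), against ±3 mm clearance. I'll push in with a slight sideways bias, in steps, watching the force.

```bash
python3 -m creep '0.8 0 0.002 0.03 0; 0.8 0 0.002 0.05 0; 0.8 0 0.002 0.05 0; 0.8 0 0.002 0.05 0; 0.8 0 0.002 0.05 0; 0.8 0 0.002 0.05 0; 0.8 0 0.002 0.05 0; 0.8 0 0.002 0.05 0; 0.8 0 0 0.05 0; 0.8 0 0 0.05 0; 0.8 0 0 0.05 0; 0.8 0 0 0.05 0'
python3 - <<'E'
from h import *
im=cams.snapshot("top");cv2.imwrite("pics/top6.png",im[:,:,::-1]);measure(im);s=readout.state();print(s["position"],s["ft_force"],s["torque"])
E
```

```text
t: 15.65
position: [0.6165, -0.0665, 0.0149]
tcp_rot: [-108.8, 90.0, 155.5]
ft_force: [1.1, 2.6, 0.9]
width: 0.0682
lead dist 0.0615 ang -0.25 n 24 sd 0.0009
hi dist nan ang nan n 0 sd nan
lo dist 0.0628 ang nan n 4 sd 0.0006
bat [nan nan] along nan lat nan zdir rel -0.02
[ 0.61650261 -0.0670653   0.01491846] [-1.55625451  0.94590326 -0.03529251] [ 0.1794083  -0.04772986 -0.0120537 ]h.py:52: RuntimeWarning: All-NaN slice encountered
  med=np.nanmedian(out);print(nm,"dist",round(med,4),"ang",round(np.degrees(f[0]),2),"n",ok.sum(),"sd",np.nanstd(out).round(4));res[nm]=med
  var = nanvar(a, axis=axis, dtype=dtype, out=out, ddof=ddof,
```

The leading edge is about 45 mm past the mouth and the force is still only 2.6 N, so it isn't rubbing. I'll keep going.

```bash
python3 -m creep '0.8 0 0 0.05 0; 0.8 0 0 0.055 0; 0.8 0 0 0.055 0; 0.8 0 0 0.055 0; 0.8 0 0 0.055 0; 0.8 0 0 0.055 0; 0.8 0 0 0.055 0; 0.8 0 0 0.055 0; 0.8 0 0 0.055 0; 0.8 0 0 0.055 0; 0.8 0 0 0.055 0; 0.8 0 0 0.05 0'
python3 - <<'E'
from h import *
im=cams.snapshot("top");cv2.imwrite("pics/top7.png",im[:,:,::-1]);s=readout.state();p,R,a=tool();q=p[:2]+.0735*R[:2,2]-H;print(p,"along",q@e,"lat",q@n,s["ft_force"],s["torque"])
cv2.imwrite("pics/top7c.png",cv2.resize(im[110:190,290:390],None,fx=6.5,fy=6.5,interpolation=cv2.INTER_CUBIC)[:,:,::-1])
E
```

```text
t: 17.2
position: [0.6114, -0.1183, 0.0149]
tcp_rot: [151.1, 90.0, 55.4]
ft_force: [-0.7, 3.0, 1.3]
width: 0.0683
[ 0.61132563 -0.11882787  0.0149292 ] along -0.033174128945470574 lat -0.00029184517282265115 [-0.57004129  1.6201592   1.41772098] [0.19495772 0.02643705 0.00076801]
```

View pics/top7c.png

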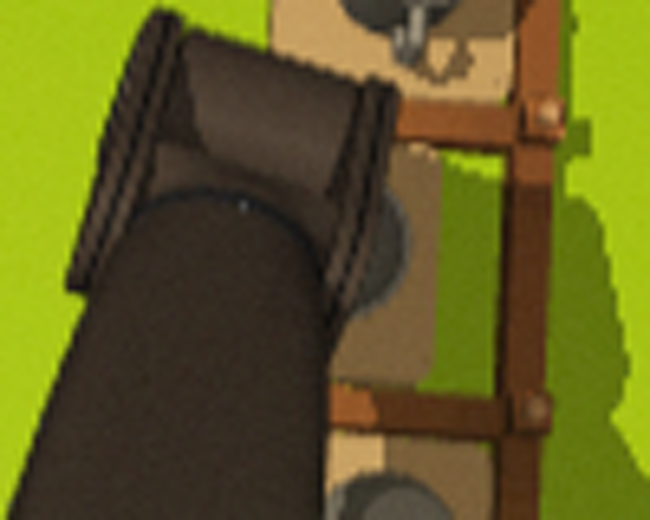

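The bat is inside the bay, square, with its leading edge at col 438 and the back rail at col ~502. That leaves about 33 mm. I'll advance, then creep to contact on force.

```bash
python3 -m creep '0.8 0 0 0.05 0; 0.8 0 0 0.055 0; 0.8 0 0 0.055 0; 0.8 0 0 0.05 0; 0.8 0 0 0.04 0; 0.8 0 0 0.03 0; 0.8 0 0 0.02 0; 0.8 0 0 0.015 0; 0.8 0 0 0.015 0'
python3 -m creep '0.8 0 0 0.012 0; 0.8 0 0 0.012 0'
python3 -m creep '0.8 0 0 0.012 0; 0.8 0 0 0.012 0'
python3 -c "
from h import *
p,R,a=tool();q=p[:2]+.0735*R[:2,2]-H;print('along',q@e,'lat',q@n)"
```

```text
t: 18.38
position: [0.6088, -0.1443, 0.0149]
tcp_rot: [-140.0, 90.0, 124.3]
ft_force: [0.6, 3.2, -0.4]
width: 0.0682
t: 18.62
position: [0.6086, -0.1462, 0.0149]
tcp_rot: [-102.2, 90.0, 162.1]
ft_force: [0.5, 2.2, 1.4]
width: 0.0685
t: 18.88
position: [0.6084, -0.1482, 0.0149]
tcp_rot: [-163.3, 90.0, 101.0]
ft_force: [0.7, 3.5, 0.8]
width: 0.0685
along -0.003683121442834018 lat -0.00031307982218438656
```

```bash
python3 -m creep '0.8 0 0 0.012 0; 0.8 0 0 0.012 0'
python3 -m creep '0.8 0 0 0.012 0; 0.8 0 0 0.012 0'
```

```text
t: 19.12
position: [0.6082, -0.1501, 0.015]
tcp_rot: [83.8, 90.0, -11.9]
ft_force: [0.2, 2.3, 0.8]
width: 0.0684
t: 19.38
position: [0.608, -0.152, 0.0149]
tcp_rot: [-175.0, 90.0, 89.3]
ft_force: [0.7, 2.3, 1.5]
width: 0.0681
```

```bash
python3 -m creep '0.8 0 0 0.012 0; 0.8 0 0 0.012 0'
```

```text
t: 19.62
position: [0.6079, -0.1525, 0.015]
tcp_rot: [-177.3, 89.8, 87.0]
ft_force: [0.5, 9.2, 1.8]
width: 0.0684
```

The force jumped to 9 N and the TCP stalled, so the bat is against the back rail. One more light nudge to seat it square, then I'll back straight off and check.

```bash
python3 -m creep '0.8 0 0 0.012 0; 0.8 0 0 0 0'
python3 -m creep '0.8 0 0 -0.03 0; 0.8 0 0 -0.05 0; 0.8 0 0 -0.2 0; 0.8 0 0 -0.3 0; 0.8 0 0 -0.4 0; 0.8 -0.2 0 -0.2 0; 0.8 -0.5 0 0 0; 0.8 -0.6 0 0 0; 0.8 -0.6 0 0 0; 0.8 -0.6 0 0 0'
python3 -m creep '0.8 0 -0.3 -0.6 0; 0.8 0 -0.3 -0.6 0; 0.8 0 -0.3 -0.6 0; 0.8 0 0 -0.6 0; 0.8 0 0 -0.3 0; 0.8 0 0 0 0; 0.8 0 0 0 0'
python3 - <<'E'
from h import *
a=cams.snapshot("top");s=cams.snapshot("side");cv2.imwrite("pics/top8.png",a[:,:,::-1]);cv2.imwrite("pics/side8.png",s[:,:,::-1])
x=cv2.resize(a[75:225,310:390],None,fx=3.6,fy=3.6,interpolation=cv2.INTER_CUBIC);y=cv2.resize(s[115:190,160:310],None,fx=3.3,fy=3.3,interpolation=cv2.INTER_CUBIC)
c=np.zeros((540,800,3),np.uint8);c[:x.shape[0],:x.shape[1]]=x;c[:y.shape[0],300:300+y.shape[1]]=y
cv2.imwrite("pics/fin.png",c[:,:,::-1])
d=np.abs(a.astype(int)-cv2.imread("pics/top0.png")[:,:,::-1]).sum(2)>60;st=cv2.connectedComponentsWithStats(d.astype(np.uint8))[2]
print([r.tolist() for r in st[1:] if r[4]>15]);print(tool()[0])
E
```

```text
t: 19.88
position: [0.608, -0.1526, 0.015]
tcp_rot: [-175.9, 89.8, 88.4]
ft_force: [2.1, 8.2, 2.8]
width: 0.0684
t: 21.12
position: [0.6171, -0.0609, 0.218]
tcp_rot: [64.2, 89.9, -31.5]
ft_force: [0.1, -0.1, -0.5]
width: 0.0682
t: 22.0
position: [0.567, 0.1607, 0.2156]
tcp_rot: [59.8, 89.9, -35.9]
ft_force: [0.1, 0.3, -0.4]
width: 0.0688
[[172, 110, 340, 274, 42937], [268, 334, 6, 26, 52]]
[0.56704171 0.16015707 0.21525463]
```

View pics/fin.png

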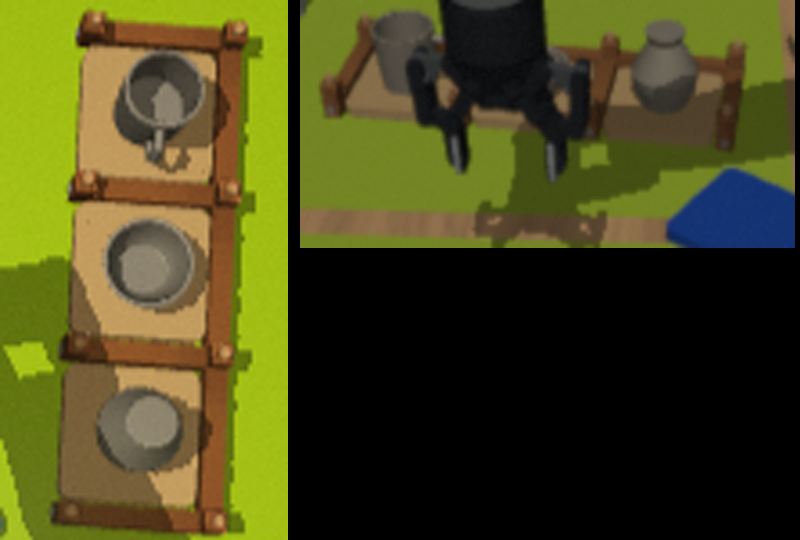

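The final view shows the bat flush with the back rail in the middle bay and lined up with its neighbours. It is square, and the bowl at crop (150,262) is centred once parallax is allowed for (+9,-8 px against the bat's middle at (142,271)). The mug and vase haven't moved. I'm handing in.

```bash
python3 -c "
from plant import bot;bot.finish_job()"
```

```text
the job is handed in; nothing more can be done
```

The bat is home in the middle bay and the job was handed in at about 22 s. It reports no verdict, so what follows are my own checks. I pushed the bat with two open fingertips: straight ahead, then a 26.5° turn to square it with the rack, then between the front posts to the back rail.

**Contact with the rail:** the pushing force stayed at 2–3.5 N while it slid, then rose to about 9 N as the tool stopped at the expected depth. I then backed the fingers straight off and lifted them clear.

**Last picture:** by eye, the bat is flush with the rail, square and level with its neighbours. The bowl is within about 1–2 mm of the bat's middle, and the mug and vase look unmoved. I did not do a numeric final pose fit. The arm hid part of the table, so an overall before/after picture comparison was not conclusive for the other things; my moves kept clear of them.

**Checks that disagreed:**
- **Heights:** triangulated from the two views, they came out about 8 mm low, because the side view is off by several mm along y. I relied on the top view and the given heights instead.
- **Rack position:** separate estimates of the bay centre differed by about 2 mm. Sliding force stayed low all the way in, so this did not matter in the end.

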